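# Seat the cover board in the loaf mold and bar it

### The job

The cover board of the wooden loaf mold is propped up on one end wall. Slide it along until it drops into the mold and see that it lies flat on the ledge inside, then lay the loose straight wooden bar across the mold over the board, roughly centred, down in the two notches of the long walls. Leave the bowl, the liner, the funnel and the paddle where they are.

Things in the scene. Friction and masses are not known exactly. Their poses are not given: they have to be found in the camera images.
- mold: Open wooden loaf mold, fixed to the counter, outside 182 (its x) x 108 (its y) x 70 mm high; origin at the centre of its underside, z up. Walls 13 thick at the top; pocket between them 156 x 82. Inside, a ledge 10 wide runs all round, 44 above the counter (26 below the rim). Steel spring clips on the long walls at x = +-58 rise 1.5 above the rim
- mold_rest (a point): Point midway between the two notches, at the height of their floors: 62 mm above the counter, over the mold's centre; axes as the mold's. The notches are cut in the tops of the long walls (at y = +-47.5), each 30 wide along x and 8 deep, right through the 13 wall
- board: Flat wooden cover board 148 (its x) x 76 (its y) x 16 mm thick, 130 g; origin at the centre of its underside, z to its upper face. At first its -x end is on the ledge and its +x end propped on the mold's +x end wall, reaching 15 to 35 past that wall's inner face, sloping about 0.2 rad; its x runs along the mold's x. Seated, its underside is 44 and its top 60 above the counter
- bar: Straight wooden bar 150 (its x) x 22 (its y) x 24 mm high (its z), 60 g, lying loose on the counter beside the mold; origin at its centre. In the notches its centre is 74 above the counter and its x is along the mold's y
- bowl: Glass bowl, 130 mm across, 65 mm high, bystander; origin at the centre of its underside
- liner: Green liner tray, 90 x 200 x 50 mm high, bystander; origin at the centre of its underside
- funnel: White plastic funnel standing on its mouth, 110 across, 105 mm high, bystander; origin at the centre of its mouth on the counter
- paddle: Flat beech stirring paddle, 250 long (its x), 50 wide, 10 mm high, bystander lying on the counter; origin on its underside near the middle of its length
Mind the look-alikes: they are no part of the job. What is shaped like the board but orange is not meant. What is shaped like the mold but blue is not meant.

How it is judged:
By the outcome, as a careful person would: the job done as asked, in the order asked, and still so for the second after the job is handed in, with the robot touching nothing.
It also fails if it takes over 58 s, if anything falls off the work surface, if the arm or the gripper's body presses on something with over 40 N, if the wrist force passes 120 N, or if a joint passes its speed limit or range.

### The arm

A 6-joint arm with a two-finger parallel gripper is mounted at the origin on the work surface. World frame = base frame: x ahead of the robot, y to its left, z up, the work surface at z = 0. Lengths are in mm, angles in rad, forces in N, time in s.
With the tool pointing down it reaches from about 350 to 775 mm from the base axis. Payload 7.3 kg.
Tool frame: the origin (TCP) lies midway between the tips of the shut fingers; the grasp point (between the pads) lies 19 mm behind it; x points along the fingers, y is the direction in which the jaws open and shut, and the axes are right-handed (so a half turn about x gives the same grasp; the last joint's range is limited). The gripper opens to 92 mm and grips with 3 to 60 N. Pads are 19 mm wide; open, the fingers measure 130 mm over their backs; the gripper's body (75 mm by 190 mm) begins 47 mm behind the grasp point.
Start: joints at [1.172, 0.342, 1.524, -0, 1.275, -0.146], TCP at [131.295, 508.337, 226.741] pointing down, gripper open.
Joint ranges: [-2.53, 2.53], [-0.77, 2.02], [0.04, 2.7], [-1, 4.14], [0.28, 2.66], [-3.11, 3.11]. Speed limits (rad/s): [2.57, 2.57, 3.14, 3.14, 3.14, 3.14].

### API

Orientations are given as [roll, pitch, yaw] about the fixed x, y, z axes, in that order (R = Rz(yaw) Ry(pitch) Rx(roll)).
In Python, from plant import bot gives the robot as it stands. The module is installed in compiled form; this text tells all that it offers.
- The arm moves only by the shell command python3 -m handwheel 'ROWS' [OPENING]. ROWS is JSON, a list that holds one entry, the list of rows, each a list of 4 numbers: the shift along the tool's x, y, z in cm, then the turn about the tool's x in rad. A call has 1 to 8 rows; each row shifts and turns the commanded pose from where the row before left it, along the tool's axes as they then stand; what a row does not reach is not made up. A row lasts 1/12 s, in which the tool goes at most 41.7 mm and 7.16 degrees, less where a joint would pass 70% of its speed; a pose out of reach is approached as far as the arm can. A call is refused whole if a number of a shift passes 4.17 or a number of a turn 0.125, either way. A call with a gripper value outside its range is refused whole. OPENING is the opening, from 0 (shut) to 1 (fully open), set as the call begins (- or left out, the last holds). The fingers move at their own pace and stop on an object; the grip force is fixed at half the most. Time passes only in rows, so rows that do not move let the fingers close. It gives the time, the measured TCP pose, the force and the opening at its end, in the units of the state.
- bot.get_obs(): the state, without advancing time (a new reading comes with each control period).
- bot.capture(name): name is "scene" or "top" or "wrist"; returns (picture, depth): 420x560x3 uint8, red, green, blue; 420x560 float32, mm along the optical axis (not along the pixel's ray), 0 where there is no reading.
- bot.camera_model(name): a dict with "fx", "fy", "cx", "cy" (pixels), "position" and "rotation" of the camera in the world. Camera axes: x right, y down, z forward; pixel columns grow to the right and rows downward; lengths in mm; the calibration is good to about 2 mm. A picture is of the moment at which its call begins: read the wrist's pose just before it. camera_model takes no time and is no camera call; for the wrist camera it gives the pose at the moment of the call.
- bot.close_job(): hands the job in, once; it reports no verdict.
Trained networks look in the newest picture that a camera, given by its name, has taken for a name from the list of things; names that differ only in an ending like _2 or _b are one class to them, and where a whole thing is asked for, a point or a joint stands for the part that bears it (a point fixed in the world has none). Each returns a list of dicts, best first, with "conf" (0 to 1); they miss things now and then, are a little off and sometimes report something else, mostly with a low value. They report only what shows in the picture. A call takes as long as a camera call. They do not tell look-alikes from the thing itself.
- bot.find_in(camera, label): "bbox" ([left, top, width, height] in pixels, round what is visible of it).
- bot.spot_point(camera, label): "point" ([column, row] in pixels: a listed point, or the origin of a listed thing).
The state is a dict: "time": time; "joint_positions": joint angles; "dq": joint speeds; "tau": joint torques, N m; "tool_pos": TCP position; "tcp_rot": TCP orientation; "contact_force": force on the tool from outside, world axes, zero at the start; "moment": the same for the moment, N m; "grip_width": finger opening in mm.
Only numpy, scipy, OpenCV 4.12 (cv2) and the standard library are available. Lean on these libraries where they do the work, as an engineer would, in place of code of your own. Each camera call takes 0.05 s, during which the arm holds its last target.

## Working session

There is one attempt and no reset: what is moved stays moved. The work goes in short steps, Python scripts to look and compute and a shell command to move; the robot and the scene stay as the last step left them, time stands still between calls to the robot, and variables do not carry over. Pictures are saved under pics/ and viewed, and the job is handed in when it is done.

```bash
mkdir -p pics
cat > h.py <<'E'
import numpy as np,cv2
from plant import bot
def cap(n,f=None):
    p,d=bot.capture(n)
    if f: cv2.imwrite('pics/'+f,cv2.cvtColor(p,cv2.COLOR_RGB2BGR))
    return p,d,bot.camera_model(n)
def w(m,u,v,z):
    c=np.array([(u-m['cx'])/m['fx'],(v-m['cy'])/m['fy'],1.])*z
    return np.array(m['rotation'])@c+np.array(m['position'])
def proj(m,P):
    c=np.array(m['rotation']).T@(np.array(P)-np.array(m['position']))
    return c[0]/c[2]*m['fx']+m['cx'],c[1]/c[2]*m['fy']+m['cy']
def cloud(d,m):
    v,u=np.mgrid[:420,:560]
    c=np.stack([(u-m['cx'])/m['fx']*d,(v-m['cy'])/m['fy']*d,d],-1)
    return c@np.array(m['rotation']).T+np.array(m['position'])
E
python3 - <<'E'
from h import *
np.set_printoptions(precision=3,suppress=True)
for n in ['top','scene','wrist']:
    p,d,m=cap(n,n+'0.png'); np.savez('pics/'+n+'0.npz',p=p,d=d,**{k:m[k] for k in m})
    print(n,m['position'],m['fx'])
    if n!='wrist':
      for l in ['mold','mold_rest','board','bar']:
        for r in bot.spot_point(n,l)[:3]:
            u,v=r['point']; z=d[int(min(max(v,0),419)),int(min(max(u,0),559))]
            print(l,r['conf'],r['point'],w(m,u,v,z))
print(bot.get_obs())
E
```

```text
top [ 385.83   -32.421 1708.664] 512.6120284653074
mold 0.8 [226.5, 203.9] [-1628.914 -2047.164  -306.08 ]
mold 0.68 [160.6, 300.8] [-1007.004 -1425.255   315.83 ]
mold 0.68 [358.5, 288.4] [-2991.497 -3409.747 -1668.662]
mold_rest 0.88 [359.4, 293.2] [-3000.055 -3418.306 -1677.221]
mold_rest 0.72 [158.5, 310.5] [ -978.241 -1396.492   344.593]
mold_rest 0.67 [224.3, 205.0] [-1605.507 -2023.758  -282.673]
board 0.81 [213.4, 205.2] [-1493.476 -1911.727  -170.642]
board 0.69 [163.8, 235.0] [-1043.851 -1462.101   278.983]
bar 0.83 [339.5, 223.3] [-2808.986 -3227.236 -1486.151]
bar 0.74 [226.5, 207.6] [-1631.895 -2050.145  -309.06 ]
scene [1379.06  -187.059 1481.597] 497.1876069839987
mold 0.78 [207.1, 174.8] [4520.787 2954.669 4623.325]
mold 0.77 [375.2, 136.4] [3113.141 1547.023 3215.679]
mold 0.63 [342.5, 221.4] [3144.705 1578.586 3247.243]
mold_rest 0.94 [344.4, 210.8] [3159.418 1593.299 3261.956]
mold_rest 0.82 [376.1, 130.0] [3098.763 1532.644 3201.301]
mold_rest 0.62 [207.2, 164.2] [4671.321 3105.202 4773.858]
board 0.65 [357.3, 206.7] [3039.937 1473.818 3142.475]
board 0.57 [387.1, 187.6] [2873.973 1307.854 2976.511]
bar 0.77 [234.3, 221.6] [4168.11  2601.992 4270.648]
bar 0.61 [349.0, 209.8] [3115.803 1549.684 3218.341]
wrist [ 58.959 527.217 384.254] 325.83323954235004
{'time': 0.55, 'joint_positions': array([ 1.172,  0.342,  1.524,  0.   ,  1.275, -0.146]), 'dq': array([ 0.001, -0.   , -0.003, -0.   ,  0.001,  0.003]), 'tau': array([ -0.001, -43.087, -24.436,   0.072,   0.048,  -0.   ]), 'tool_pos': array([131.286, 508.336, 226.742]), 'tcp_rot': array([1.532, 1.571, 1.28 ]), 'contact_force': array([ 0.486,  0.319, -0.412]), 'moment': array([0.004, 0.008, 0.011]), 'grip_width': 91.78312521421671}
```

```bash
sed -i '1a from scipy.spatial.transform import Rotation as Ro' h.py; sed -i "s/bot.camera_model(n)$/cm(n)/" h.py
cat >> h.py <<'E'
def cm(n):
    m=dict(bot.camera_model(n)); r=np.array(m['rotation'],float)
    m['rotation']=Ro.from_euler('xyz',r).as_matrix() if r.shape==(3,) else r
    return m
E
python3 - <<'E'
from h import *
np.set_printoptions(precision=3,suppress=True)
print(bot.camera_model('top'))
for n,ps in dict(top=[(226.5,203.9),(160.6,300.8),(358.5,288.4),(163.8,235),(339.5,223.3),(213,205)],scene=[(207,164),(376,130),(344,211),(387,187),(234,221.6)]).items():
    d=np.load(f'pics/{n}0.npz')['d'];m=cm(n)
    for u,v in ps: print(n,u,v,w(m,u,v,d[int(v),int(u)]))
o=bot.get_obs();R=Ro.from_euler('xyz',o['tcp_rot']).as_matrix();print(R)
E
```

```text
{'fx': 512.6120284653074, 'fy': 512.6120284653074, 'cx': 286.98548573700765, 'cy': 204.5767818728316, 'position': array([ 385.83 ,  -32.421, 1708.664]), 'rotation': array([-3.064, -0.002, -1.583])}
top 226.5 203.9 [517.618 156.831  63.736]
top 160.6 300.8 [205.811 380.671   5.921]
top 358.5 288.4 [ 238.74  -268.884   13.462]
top 163.8 235 [421.112 369.04   16.502]
top 339.5 223.3 [ 452.326 -209.668   25.17 ]
top 213 205 [514.189 199.538  68.833]
scene 207 164 [ 196.631 -269.214    9.887]
scene 376 130 [168.225 391.862  23.302]
scene 344 211 [531.177 166.863  67.17 ]
scene 387 187 [433.105 355.277  19.513]
scene 234 221.6 [ 473.001 -203.175   20.682]
[[ 0.     0.25   0.968]
 [ 0.     0.968 -0.25 ]
 [-1.     0.     0.   ]]
```

View pics/top0.png

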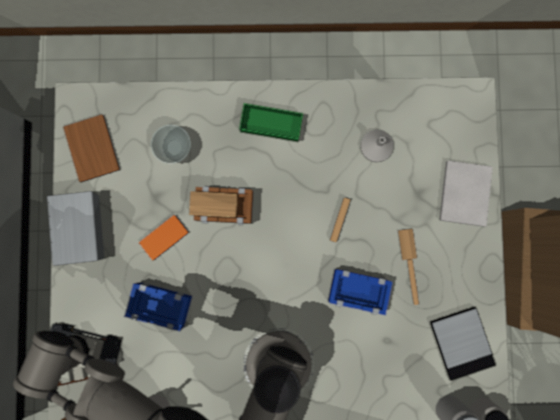

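View pics/scene0.png

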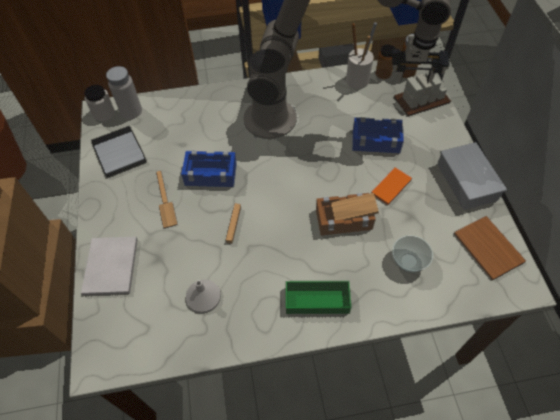

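Run:
```python
from h import *
np.set_printoptions(precision=2,suppress=True)
Z=np.load('pics/top0.npz');m=cm('top');C=cloud(Z['d'],m);p=Z['p']
cv2.imwrite('pics/topcrop.png',cv2.resize(cv2.cvtColor(p[170:250,130:370],cv2.COLOR_RGB2BGR),None,fx=3.3,fy=3.3,interpolation=cv2.INTER_CUBIC))
def rect(x0,x1,y0,y1,z0,z1):
    k=(C[...,0]>x0)&(C[...,0]<x1)&(C[...,1]>y0)&(C[...,1]<y1)&(C[...,2]>z0)&(C[...,2]<z1)
    P=C[k]; print(len(P),cv2.minAreaRect(P[:,:2].astype(np.float32)),P.mean(0)); return P
rect(380,540,-280,-150,14,60)
rect(440,600,60,280,60,80)
rect(440,600,60,280,40,130)
rect(440,600,60,280,80,130)
```

```text
306 ((455.95001220703125, -235.50604248046875), (78.02957916259766, 149.26388549804688), 70.60621643066406) [ 464.82 -209.19   24.34]
1243 ((516.64501953125, 172.92007446289062), (186.2396240234375, 110.24101257324219), 86.46839904785156) [515.45 168.59  70.2 ]
1914 ((516.3739013671875, 177.201416015625), (195.93788146972656, 121.2356948852539), 87.37609100341797) [515.91 180.59  70.78]
405 ((523.7837524414062, 179.50894165039062), (81.48667907714844, 189.46109008789062), 1.9938915967941284) [520.34 243.76  86.43]
```

View pics/topcrop.png

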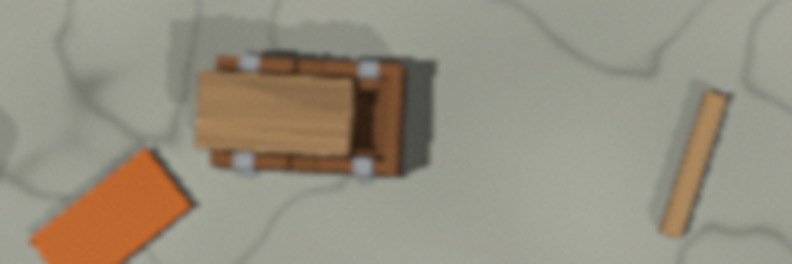

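View pics/wrist0.png

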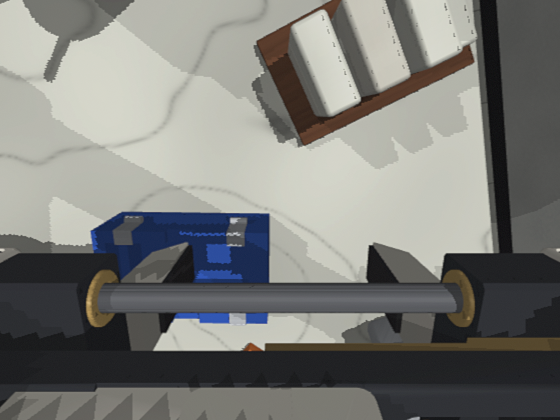

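```bash
cat >> h.py <<'E'
def togo(T,yaw=None):
    """world target TCP, and tool-y yaw -> tool shift (cm), turn about tool x"""
    o=bot.get_obs();R=Ro.from_euler('xyz',o['tcp_rot']).as_matrix()
    y=np.arctan2(R[1,1],R[0,1])
    print('t',round(o['time'],2),'tcp',o['tool_pos'].round(1),'yaw',round(y,3),'F',o['contact_force'].round(1),'g',round(o['grip_width'],1))
    print('shift cm',(R.T@(np.array(T)-o['tool_pos'])/10).round(2),'turn',None if yaw is None else round(-((yaw-y+np.pi)%(2*np.pi)-np.pi),3))
E
python3 - <<'E'
from h import *
np.set_printoptions(precision=2,suppress=True)
Z=np.load('pics/top0.npz');m=cm('top');C=cloud(Z['d'],m)
x,y,z=[C[...,i] for i in range(3)]
K=(x>440)&(x<600)&(y>60)&(y<280)
# board plane & extents
P=C[K&(z>75)]; 
from numpy.linalg import lstsq
P=C[K&(z>62)&(x>485)&(x<550)&(y>130)]
A=np.c_[P[:,:2],np.ones(len(P))];c=lstsq(A,P[:,2],rcond=None)[0]
for _ in range(5):
    r=P[:,2]-A@c;k=abs(r)<2.5;c=lstsq(A[k],P[k][:,2],rcond=None)[0]
print('plane',c,k.sum(),len(P))
B=C[K]; r=B[:,2]-np.c_[B[:,:2],np.ones(len(B))]@c
B=B[(abs(r)<3)&(B[:,1]>120)]; print(B.min(0),B.max(0),cv2.minAreaRect(B[:,:2].astype(np.float32)))
# bar mask
K=(x>380)&(x<540)&(y>-250)&(y<-170)&(z>17)&(z<32)
n,l,s,cc=cv2.connectedComponentsWithStats(K.astype(np.uint8));i=1+s[1:,4].argmax()
P=C[l==i];q=P[:,:2]-P[:,:2].mean(0);U,S,V=np.linalg.svd(q,full_matrices=False)
print('bar',P.mean(0),V[0],np.ptp(q@V.T,0),cv2.minAreaRect(P[:,:2].astype(np.float32)))
a=q@V[0]; print((V[0]*(a.min()+a.max())/2+P[:,:2].mean(0)))
togo([517,330,170],0.)
E
```

```text
plane [ 0.    0.19 36.13] 415 858
[462.28 126.08  59.35] [568.9  272.95  92.3 ] ((518.5520629882812, 200.95797729492188), (144.98536682128906, 107.02505493164062), 86.52842712402344)
bar [ 464.5  -208.89   24.44] [-0.94  0.33] [148.49  22.42] ((465.6528625488281, -209.13592529296875), (22.21768569946289, 148.47515869140625), 70.80425262451172)
[ 465.59 -209.28]
t 0.55 tcp [131.3 508.3 226.7] yaw 1.318 F [ 0.5  0.3 -0.4] g 91.8
shift cm [ 5.67 -7.62 41.81] turn 1.318
```

```bash
python3 -m handwheel '[[[0.4,-0.6,3.4,0],[0.4,-0.6,3.4,0],[0.4,-0.6,3.4,0],[0.4,-0.6,3.4,0],[0.4,-0.6,3.4,0],[0.4,-0.6,3.4,0],[0.4,-0.6,3.4,0],[0.4,-0.6,3.4,0]]]' 0.3
python3 -m handwheel '[[[0.4,-0.6,3.4,0],[0.4,-0.6,3.4,0],[0.4,-0.6,3.4,0],[0.4,-0.6,3.4,0],[0,0,0,0.125],[0,0,0,0.125],[0,0,0,0.125],[0,0,0,0.125]]]'
python3 -m handwheel '[[[0,0,0,0.125],[0,0,0,0.125],[0,0,0,0.125],[0,0,0,0.125],[0,0,0,0.125],[0,0,0,0.125],[0,0,0,0.125],[0,0,0,0]]]'
python3 - <<'E'
from h import *
cap('wrist','w1.png')
togo([521,310,150],-.06)
E
```

```text
time: 1.22
tool_pos: [384.1, 392.9, 194.7]
tcp_rot: [1.149, 1.57, 0.896]
contact_force: [1.1, 2.0, -0.3]
grip_width: 43.0
time: 1.88
tool_pos: [508.6, 336.3, 178.4]
tcp_rot: [-2.189, 1.57, -2.949]
contact_force: [0.8, -0.3, -0.9]
grip_width: 27.9
time: 2.55
tool_pos: [508.3, 336.6, 178.7]
tcp_rot: [-2.205, 1.571, 2.445]
contact_force: [1.0, 0.5, 0.8]
grip_width: 27.1
t 2.6 tcp [508.3 336.5 178.7] yaw -0.055 F [-0.5  0.9 -0.2] g 27.2
shift cm [2.87 1.41 2.58] turn 0.005
```

View pics/w1.png

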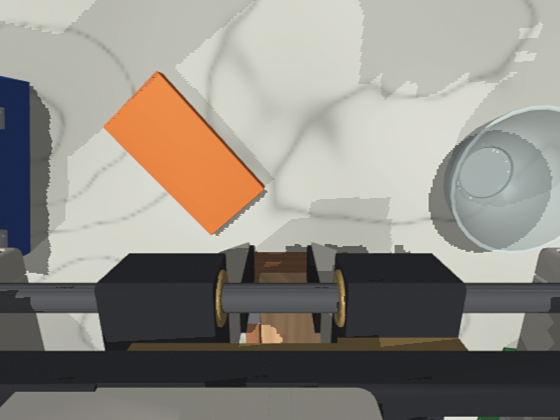

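```bash
python3 -m handwheel '[[[2.5,0.4,0.6,0],[2.5,0.4,0.6,0],[2.5,0.4,0.6,0],[2.5,0.4,0.6,0],[0.4,0,0,0],[0,0,0,0]]]'
python3 - <<'E'
from h import *
cap('scene','s1.png');p,d,m=cap('top','t1.png')
cv2.imwrite('pics/t1c.png',cv2.resize(cv2.imread('pics/t1.png')[150:260,130:290],None,fx=4,fy=4,interpolation=cv2.INTER_CUBIC))
cv2.imwrite('pics/s1c.png',cv2.resize(cv2.imread('pics/s1.png')[120:260,280:440],None,fx=4,fy=4,interpolation=cv2.INTER_CUBIC))
togo([521.5,285,75],-.06)
E
```

```text
time: 3.1
tool_pos: [522.0, 311.1, 73.2]
tcp_rot: [-1.142, 1.567, -2.768]
contact_force: [0.0, 0.3, 0.2]
grip_width: 27.3
t 3.2 tcp [523.5 312.4  76. ] yaw -0.055 F [0.5 0.1 0.7] g 27.7
shift cm [ 0.1  -0.05  2.75] turn 0.005
```

View pics/s1c.png

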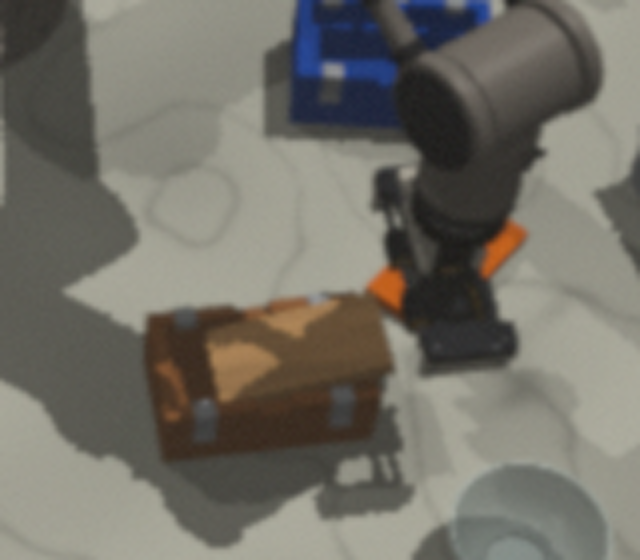

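View pics/t1c.png

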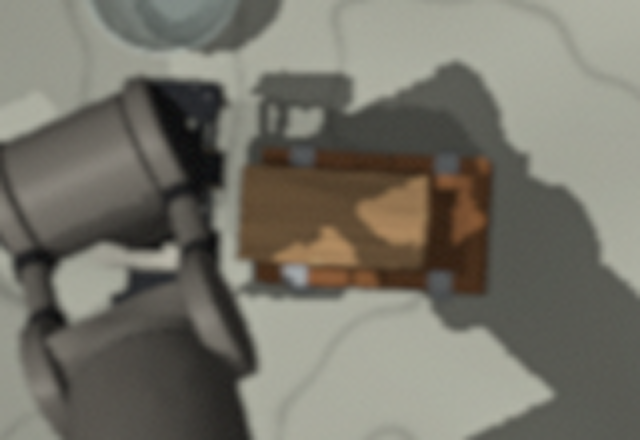

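```bash
python3 -m handwheel '[[[0.1,0,1.2,0],[0,0,0.8,0],[0,0,0.5,0],[0,0,0.4,0],[0,0,0.4,0],[0,0,0.4,0],[0,0,0.4,0],[0,0,0,0]]]'
python3 -m handwheel '[[[0,0,0.3,0],[0,0,0.3,0],[0,0,0.3,0],[0,0,0.3,0],[0,0,0,0]]]'
python3 - <<'E'
from h import *
cap('scene','s2.png');cap('top','t2.png')
a=cv2.resize(cv2.imread('pics/t2.png')[160:250,170:270],None,fx=4,fy=4,interpolation=cv2.INTER_CUBIC)
b=cv2.resize(cv2.imread('pics/s2.png')[170:260,300:400],None,fx=4,fy=4,interpolation=cv2.INTER_CUBIC)
cv2.imwrite('pics/c2.png',np.hstack([a,b]))
togo([521.5,255,75],-.06)
E
```

```text
time: 3.87
tool_pos: [520.6, 270.0, 73.8]
tcp_rot: [-0.402, 1.571, -2.031]
contact_force: [0.3, 0.4, 0.5]
grip_width: 27.1
time: 4.28
tool_pos: [519.8, 258.2, 73.7]
tcp_rot: [-0.713, 1.57, -2.341]
contact_force: [0.2, -0.2, 0.4]
grip_width: 27.7
t 4.38 tcp [519.9 258.6  73.8] yaw -0.057 F [ 0.4  0.9 -0.5] g 27.7
shift cm [-0.12  0.18  0.35] turn 0.003
```

View pics/c2.png

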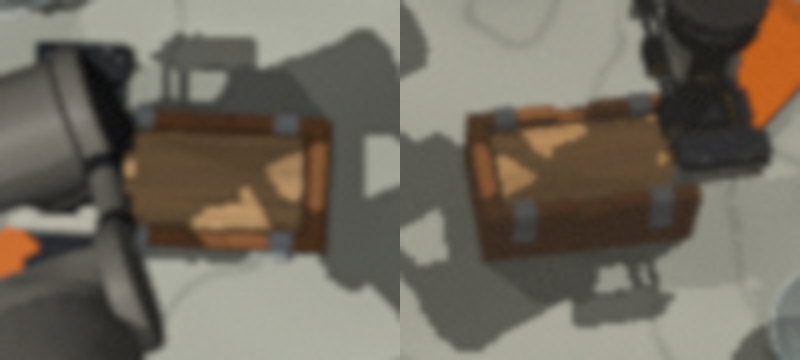

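```bash
cat >> h.py <<'E'
def board(cam='top',f=None):
    p,d,m=cap(cam,f);C=cloud(d,m);O=np.array([516.6,172.9]);a=np.radians(86.5)
    q=C[...,:2]-O; mx=q@[np.cos(a),np.sin(a)]; my=q@[-np.sin(a),np.cos(a)]
    z=C[...,2];k=(abs(my)<25)&(z>30)&(z<120)
    for x in range(-95,110,10):
        s=k&(abs(mx-x)<5)
        if s.sum(): print(x,s.sum(),np.round(np.percentile(z[s],[10,50,90]),1))
    return mx,my,z,p
E
python3 -c "
from h import *
board()"
```

```text
-95 28 [40.7 70.1 75.7]
-85 48 [64.4 70.7 74.9]
-75 42 [41.3 48.8 64.5]
-65 49 [55.4 60.1 64.1]
-55 47 [56.4 60.1 66. ]
-45 46 [55.8 60.  65.2]
-35 48 [55.7 61.2 66.2]
-25 49 [53.1 59.7 65.1]
-15 48 [55.7 59.4 64.9]
-5 50 [54.3 60.8 64.7]
5 47 [55.1 59.6 64.2]
15 47 [54.8 59.6 64.4]
25 46 [54.3 61.7 64.7]
35 48 [56.6 60.7 67.1]
45 48 [55.3 61.2 65.8]
55 48 [55.8 59.4 63.9]
65 35 [55.8 58.7 63.7]
```

```bash
python3 -m handwheel '[[[-2,0,-0.5,0],[-4,0,0,0],[-2.5,0,0,0],[0,-0.2,3.9,0],[0,-0.2,3.9,0],[0,-0.2,3.9,0],[0,-0.2,3.9,0],[0,-0.2,3.9,0]]]' 0.5
python3 -m handwheel '[[[0,-0.2,3.9,0],[0,-0.2,3.9,0],[0,-0.2,3.9,0],[0,-0.2,3.9,0],[0,-0.2,3.9,0],[0,-0.2,3.9,0],[0,-0.2,3.9,0],[0,0,0,-0.125]]]'
python3 -m handwheel '[[[0,0,0,-0.125],[0,0,0,-0.125],[0,0,0,-0.125],[0,0,0,-0.125],[0,0,0,-0.125],[0,0,0,-0.125],[0,0,0,-0.125],[0,0,0,-0.125]]]'
python3 -m handwheel '[[[0,0,0,-0.125],[0,0,0,-0.04],[0,0,0,0],[0,0,0,0]]]'
python3 - <<'E'
from h import *
mx,my,z,p=board('top','t3.png')
for s in(-25,0,25):
  for t in (-55,55):
    k=(abs(my-s)<10)&(abs(mx-t)<12);print(s,t,np.median(z[k]))
cv2.imwrite('pics/t3c.png',cv2.resize(cv2.imread('pics/t3.png')[160:250,170:270],None,fx=5,fy=5,interpolation=cv2.INTER_CUBIC))
# mold rim fit (outer) 
P=[]
k=(abs(z-70)<4)&(abs(mx)<120)&(abs(my)<80)
print(np.percentile(mx[k],[1,99]),np.percentile(my[k],[1,99]))
_,_,m=cap('wrist','w3.png')
print(proj(m,[465.6,-209.2,24]))
togo([465.6,-209.2,6],1.236)
print([(r['conf'],r['point']) for r in bot.spot_point('top','mold_rest')[:4]])
E
```

```text
time: 5.1
tool_pos: [498.6, 68.3, 159.0]
tcp_rot: [1.563, 1.57, -0.064]
contact_force: [0.9, 0.2, -0.2]
grip_width: 45.6
time: 5.77
tool_pos: [469.2, -208.5, 158.9]
tcp_rot: [0.327, 1.567, -1.182]
contact_force: [1.3, 0.2, -0.0]
grip_width: 46.1
time: 6.43
tool_pos: [469.6, -202.0, 158.7]
tcp_rot: [0.665, 1.571, 0.169]
contact_force: [-0.2, 0.1, 0.0]
grip_width: 46.2
time: 6.77
tool_pos: [469.6, -202.0, 158.7]
tcp_rot: [0.391, 1.571, 0.052]
contact_force: [-1.1, 0.4, -0.4]
grip_width: 45.6
-95 28 [37.4 66.2 71.3]
-85 49 [66. 70. 75.]
-75 44 [41.1 51.4 66.6]
-65 49 [54.4 60.  66. ]
-55 48 [54.1 59.7 64.4]
-45 46 [54.9 61.4 65.4]
-35 47 [55.1 59.7 65.8]
-25 47 [54.8 59.5 64.8]
-15 49 [54.6 59.2 63.6]
-5 50 [54.  60.  65.1]
5 46 [56.2 61.  64.9]
15 48 [56.5 60.4 65.2]
25 45 [54.5 59.7 65.9]
35 46 [55.2 59.5 63.8]
45 48 [55.8 59.3 63.6]
55 50 [55.8 60.8 65.4]
65 50 [55.2 61.7 66.4]
75 54 [53.6 62.  74. ]
85 45 [66.4 72.5 76.3]
-25 -55 60.41999557294048
-25 55 59.927933132110866
0 -55 60.271835224290385
0 55 60.323408555006154
25 -55 58.879321700759874
25 55 60.79221925425827
[-92.70041542  87.98015264] [-53.630671    54.21480197]
(np.float64(271.1828026642972), np.float64(197.16936733794253))
t 6.87 tcp [ 469.6 -202.   158.7] yaw 1.232 F [-0.1  0.1 -0.4] g 45.8
shift cm [15.27 -0.81 -0.14] turn -0.004
[(0.96, [224.5, 205.2]), (0.89, [358.4, 291.1]), (0.56, [157.4, 309.5])]
```

View pics/t3c.png

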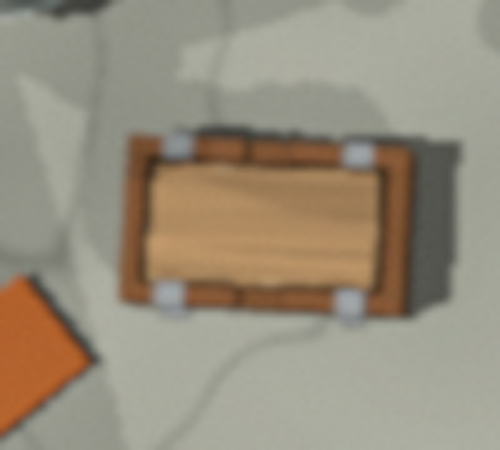

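View pics/w3.png

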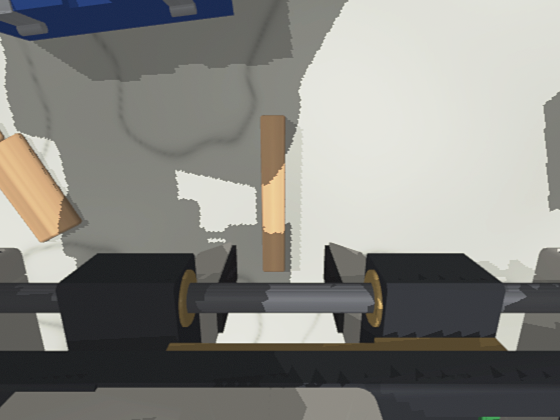

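```bash
python3 -m handwheel '[[[3,-0.7,-0.1,0],[3,0,0,0],[3,0,0,0],[3,0,0,0],[1.5,0,0,0],[1,0,0,0],[0.7,0,0,0],[0,0,0,0]]]'
python3 -m handwheel '[[[0,0,0,0],[0,0,0,0],[0,0,0,0],[0,0,0,0],[0,0,0,0],[0,0,0,0]]]' 0
python3 -m handwheel '[[[-1,0,0,0],[-2,0,0,0],[-4,0,0,0],[-4,0,0,0],[-4,0,0,0],[0,0,0,0]]]'
python3 - <<'E'
from h import *
Z=np.load('pics/top0.npz')
m=cm('top')
# mold centre from the rim in t3 picture: brown/wood pixels, outline
im=cv2.imread('pics/t3.png');hsv=cv2.cvtColor(im,cv2.COLOR_BGR2HSV)
k=((hsv[...,0]<16)&(hsv[...,1]>95)).astype(np.uint8);k[:,:185]=0;k[:,265:]=0;k[:175]=0;k[240:]=0
c=max(cv2.findContours(k,0,1)[0],key=cv2.contourArea)
def at(u,v,z):
    R=m['rotation'];r=R@[(u-m['cx'])/m['fx'],(v-m['cy'])/m['fy'],1];return m['position']+r*(z-m['position'][2])/r[2]
Q=np.array([at(*q[0],70)[:2] for q in c],np.float32);print(cv2.minAreaRect(Q))
print('rest',at(224.5,205.2,62))
# notch marks from crop (5x, offset 170,160): (247,148),(237,298)
n=[at(170+a/5,160+b/5,70) for a,b in((247,148),(237,298))];print('notches?',n,(n[0]+n[1])/2)
# four clips
n=[at(170+a/5,160+b/5,71.5) for a,b in((178,146),(358,153),(169,295),(349,304))];print('clips',n,np.mean(n,0))
cap('wrist','w4.png');togo([516.6,172,140],0)
E
```

```text
time: 7.58
tool_pos: [466.0, -208.2, 5.9]
tcp_rot: [2.843, 1.569, 2.504]
contact_force: [-0.3, -0.5, -0.2]
grip_width: 45.7
time: 8.08
tool_pos: [466.8, -208.6, 7.5]
tcp_rot: [-0.141, 1.569, -0.479]
contact_force: [-0.3, 0.8, 5.7]
grip_width: 21.6
time: 8.58
tool_pos: [469.6, -210.4, 164.8]
tcp_rot: [-0.229, 1.557, -0.567]
contact_force: [0.7, -0.8, -0.5]
grip_width: 22.1
((511.2900085449219, 88.85366821289062), (28.874465942382812, 106.14261627197266), 89.60516357421875)
rest [513.63469288 163.48232884  62.        ]
notches? [array([563.47293233, 178.77044959,  70.        ]), array([467.09926692, 185.35557132,  70.        ])] [515.28609963 182.06301045  70.        ]
clips [array([565.12835169, 222.85049778,  71.5       ]), array([559.2354911 , 107.36050737,  71.5       ]), array([469.46675518, 228.59063375,  71.5       ]), array([462.32631719, 113.62611313,  71.5       ])] [514.03922879 168.10693801  71.5       ]
t 8.63 tcp [ 468.3 -209.6  161.4] yaw 1.233 F [-0.7 -0.3 -0.8] g 21.6
shift cm [ 1.98 37.61 -8.11] turn 1.233
```

View pics/w4.png

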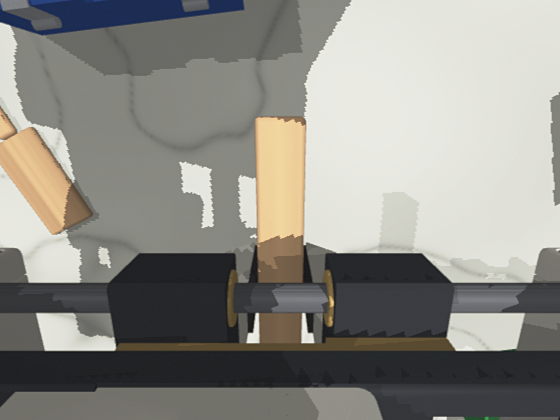

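```bash
python3 -m handwheel '[[[-0.4,3.5,0.7,0],[-0.4,3.5,0.7,0],[-0.4,3.5,0.7,0],[-0.4,3.5,0.7,0],[-0.4,3.5,0.7,0],[-0.4,3.5,0.7,0],[-0.4,3.5,0.7,0],[-0.4,3.5,0.7,0]]]'
python3 -m handwheel '[[[-0.4,3.5,0.7,0],[-0.4,3.5,0.7,0],[0,0,0,-0.12],[0,0,0,-0.12],[0,0,0,-0.04],[0,0,0,0],[0,0,0,0]]]'
python3 - <<'E'
from h import *
p,d,m=cap('wrist','w5.png');np.savez('pics/w5.npz',d=d,**{k:m[k] for k in m})
togo([516.6,170,140],1.51)
cv2.imwrite('pics/w5b.png',cv2.resize(cv2.imread('pics/w5.png'),(800,600)))
r=bot.spot_point('wrist','mold_rest');print(r[:2])
E
```

```text
time: 9.3
tool_pos: [611.7, 39.0, 187.6]
tcp_rot: [-2.851, 1.568, 3.094]
contact_force: [-0.1, 0.7, -0.2]
grip_width: 21.9
time: 9.88
tool_pos: [647.8, 98.6, 195.5]
tcp_rot: [-3.081, 1.569, -3.141]
contact_force: [0.3, -0.9, -0.7]
grip_width: 22.1
t 9.93 tcp [647.9  98.6 195.9] yaw 1.511 F [-0.4  0.8 -1. ] g 21.5
shift cm [  5.61   6.35 -13.52] turn 0.001
[]
```

View pics/w5b.png

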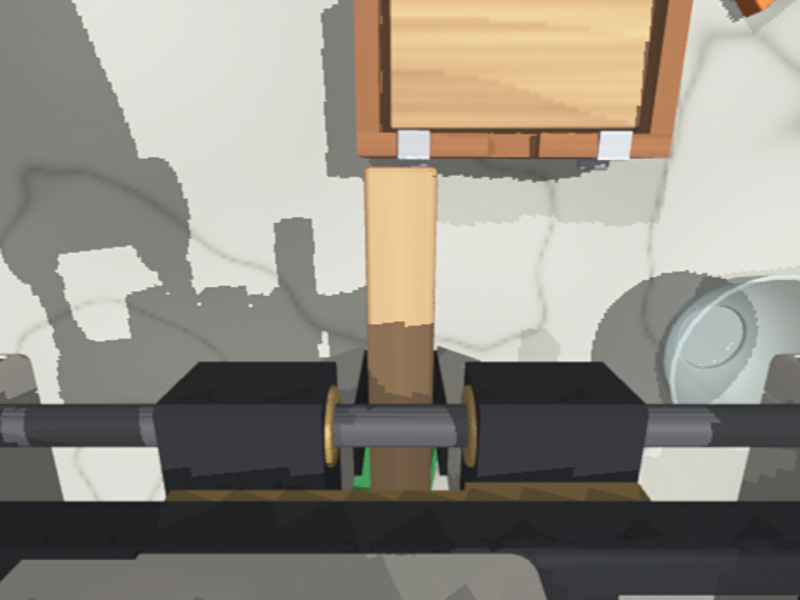

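Run:
```python
from h import *
im=cv2.imread('pics/w5.png')
cv2.imwrite('pics/w5c.png',cv2.resize(im[80:120,240:480],None,fx=3.3,fy=8,interpolation=cv2.INTER_NEAREST))
Z=np.load('pics/w5.npz');d=Z['d'];m={k:Z[k] for k in('fx','fy','cx','cy','position','rotation')}
C=cloud(d,m)
# smooth depth of notch row
for v in (98,101,104):
    print(v,[(u,round(float(C[v,u,2]),0)) for u in range(330,392,3)])
np.save('pics/C5.npy',C)
```

```text
98 [(330, 70.0), (333, 70.0), (336, 69.0), (339, 70.0), (342, 62.0), (345, 61.0), (348, 63.0), (351, 63.0), (354, 61.0), (357, 62.0), (360, 62.0), (363, 62.0), (366, 62.0), (369, 61.0), (372, 63.0), (375, 62.0), (378, 69.0), (381, 68.0), (384, 71.0), (387, 70.0), (390, 70.0)]
101 [(330, 70.0), (333, 70.0), (336, 69.0), (339, 69.0), (342, 62.0), (345, 61.0), (348, 62.0), (351, 61.0), (354, 62.0), (357, 62.0), (360, 62.0), (363, 63.0), (366, 62.0), (369, 62.0), (372, 62.0), (375, 62.0), (378, 70.0), (381, 69.0), (384, 70.0), (387, 70.0), (390, 69.0)]
104 [(330, 69.0), (333, 69.0), (336, 71.0), (339, 70.0), (342, 62.0), (345, 63.0), (348, 62.0), (351, 63.0), (354, 63.0), (357, 62.0), (360, 64.0), (363, 62.0), (366, 62.0), (369, 62.0), (372, 62.0), (375, 61.0), (378, 70.0), (381, 70.0), (384, 70.0), (387, 69.0), (390, 69.0)]
```

View pics/w5c.png

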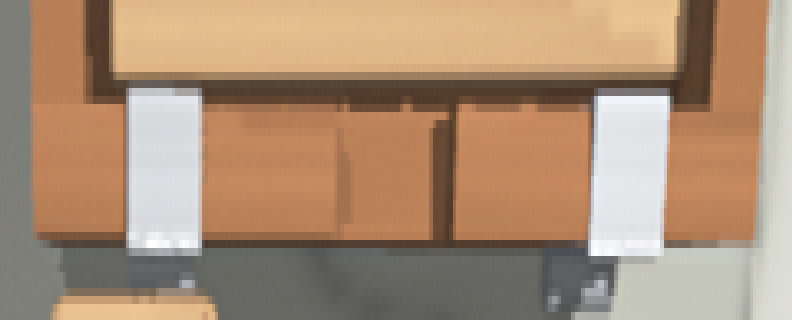

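Run:
```python
from h import *
np.set_printoptions(precision=1,suppress=True)
Z=np.load('pics/w5.npz');m={k:Z[k] for k in('fx','fy','cx','cy','position','rotation')};C=np.load('pics/C5.npy')
def at(u,v,z):
    R=m['rotation'];r=R@[(u-m['cx'])/m['fx'],(v-m['cy'])/m['fy'],1];return m['position']+r*(z-m['position'][2])/r[2]
L=at(342.5,101,70);Rr=at(377.7,101,70);print('notch',L,Rr,np.linalg.norm(L-Rr))
a=at(250.6,101,70);b=at(469.4,101,70);print('ends',a,b,np.linalg.norm(a-b))
o=[at(u,110,70) for u in(270,360,450)];i=[at(u,93.,70) for u in(270,360,450)];print('outer',o,'inner',i)
# rim points by depth
z=C[...,2];k=(abs(z-70)<3);k[112:]=0;k[:,:245]=0;k[:,475:]=0;k[k&False]=0
P=C[k][:,:2].astype(np.float32);print(cv2.minAreaRect(P))
# edges left/right per row for yaw
for v in (5,25,45,65,85,100):
    u=np.where(k[v])[0];print(v,at(u.min(),v,70),at(u.max(),v,70))
# board top tilt
s=C[5:90,280:440].reshape(-1,3);s=s[abs(s[:,2]-60)<5];A=np.c_[s[:,:2]-s[:,:2].mean(0),np.ones(len(s))];print(len(s),np.round(np.linalg.lstsq(A,s[:,2],rcond=None)[0],4))
# bar in grip
s=C[115:225,:][:, 255:310].reshape(-1,3);s=s[s[:,2]>150];print('bar',len(s),s[:,2].mean(),cv2.minAreaRect(s[:,:2].astype(np.float32)),s.min(0))
for v in (122,150,180,210):
    u=np.where(C[v,230:330,2]>150)[0]+230;print(v,C[v,u.min()],C[v,u.max()])
```

```text
notch [565.4 155.3  70. ] [567.2 184.4  70. ] 29.104553358927408
ends [560.9  79.5  70. ] [571.7 260.1  70. ] 180.91130096726212
outer [array([568.9,  95. ,  70. ]), array([573.4, 169.8,  70. ]), array([577.9, 244.6,  70. ])] inner [array([555.6,  95.9,  70. ]), array([560. , 169.7,  70. ]), array([564.4, 243.5,  70. ])]
((533.267822265625, 171.7439422607422), (182.25914001464844, 82.04762268066406), 86.58039855957031)
5 [490.9  83.4  70. ] [501.3 256.6  70. ]
25 [504.7  83.   70. ] [515.2 258.   70. ]
45 [518.8  81.8  70. ] [529.5 259.5  70. ]
65 [533.4  81.3  70. ] [544.2 261.   70. ]
85 [548.5  80.   70. ] [559.3 260.9  70. ]
100 [560.1  79.   70. ] [570.9 259.6  70. ]
13547 [-0.  -0.  59.8]
bar 5393 212.65951779694362 ((597.7842407226562, 101.89034271240234), (22.118377685546875, 48.47483444213867), 86.82930755615234) [573.4  89.6 190.2]
122 [575.7  92.4 210.6] [577.  114.  210.6]
150 [587.5  91.8 210.2] [588.7 113.1 210.7]
180 [573.6 103.2 353.5] [602.3 112.7 208.9]
210 [614.2  90.2 211.6] [615.6 111.5 211.4]
```

```bash
python3 -m handwheel '[[[0,1.6,-3.3,0],[0,1.6,-3.3,0],[0,1.6,-3.3,0],[0,1.6,-3.3,0],[2.5,0.2,-0.1,0],[2.5,0,0,0],[2.5,0,0,0],[0,0,0,0]]]'
python3 - <<'E'
from h import *
togo([518.8,172.5,72],1.511)
p,d,m=cap('scene','s6.png');cap('top','t6.png')
b=cv2.resize(cv2.imread('pics/s6.png')[150:260,290:410],None,fx=5,fy=5,interpolation=cv2.INTER_CUBIC);cv2.imwrite('pics/s6c.png',b)
togo([518.8,172.5,72],1.511)
E
```

```text
time: 10.65
tool_pos: [516.3, 171.7, 117.6]
tcp_rot: [-2.91, 1.563, -2.969]
contact_force: [-1.6, -0.5, -1.3]
grip_width: 21.7
t 10.65 tcp [516.3 171.7 117.6] yaw 1.512 F [-1.6 -0.5 -1.3] g 21.7
shift cm [4.56 0.11 0.28] turn 0.001
t 10.75 tcp [519.2 172.  121.7] yaw 1.512 F [ 0.4  1.  -0.4] g 22.0
shift cm [ 4.97  0.05 -0.03] turn 0.001
```

View pics/s6c.png

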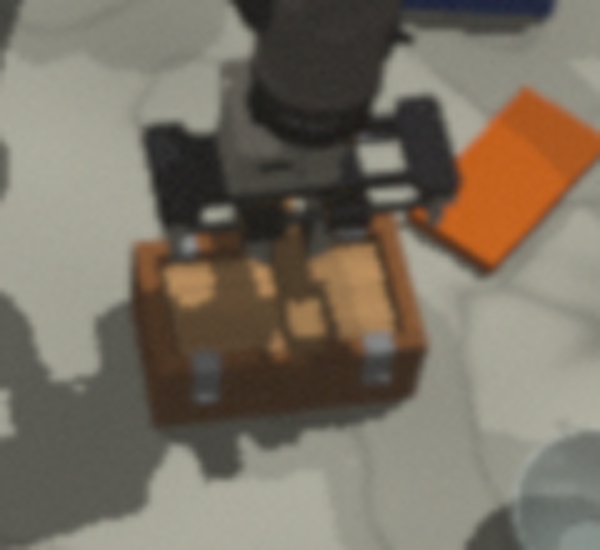

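```bash
python3 -m handwheel '[[[1.5,0.05,0,0],[1.5,0,0,0],[0.8,0,0,0],[0.5,0,0,0],[0.3,0,0,0],[0.3,0,0,0],[0,0,0,0],[0,0,0,0]]]'
python3 - <<'E'
from h import *
togo([518.8,172.5,70],1.511)
p,d,m=cap('wrist','w7.png');C=cloud(d,m)
for v in (150,180,200,220,235): print(v,[(u,round(float(C[v,u,2]))) for u in range(240,320,4)])
E
```

```text
time: 11.42
tool_pos: [519.7, 172.8, 73.2]
tcp_rot: [0.366, 1.57, 0.309]
contact_force: [-1.0, -0.6, -0.7]
grip_width: 21.6
t 11.42 tcp [519.7 172.8  73.2] yaw 1.513 F [-1.  -0.6 -0.7] g 21.6
shift cm [ 0.32 -0.03 -0.09] turn 0.002
150 [(240, 42), (244, 40), (248, 40), (252, 40), (256, 88), (260, 89), (264, 89), (268, 89), (272, 91), (276, 231), (280, 89), (284, 90), (288, 89), (292, 89), (296, 231), (300, 89), (304, 90), (308, 38), (312, 38), (316, 38)]
180 [(240, 69), (244, 70), (248, 70), (252, 50), (256, 87), (260, 90), (264, 88), (268, 89), (272, 89), (276, 88), (280, 89), (284, 89), (288, 89), (292, 89), (296, 89), (300, 89), (304, 89), (308, 48), (312, 69), (316, 70)]
200 [(240, 59), (244, 60), (248, 60), (252, 60), (256, 59), (260, 89), (264, 90), (268, 88), (272, 89), (276, 89), (280, 89), (284, 89), (288, 90), (292, 89), (296, 89), (300, 89), (304, 88), (308, 59), (312, 60), (316, 60)]
220 [(240, 59), (244, 60), (248, 61), (252, 60), (256, 60), (260, 90), (264, 90), (268, 89), (272, 90), (276, 89), (280, 89), (284, 89), (288, 89), (292, 89), (296, 89), (300, 89), (304, 88), (308, 59), (312, 59), (316, 60)]
235 [(240, 60), (244, 59), (248, 60), (252, 59), (256, 60), (260, 89), (264, 89), (268, 89), (272, 89), (276, 89), (280, 89), (284, 89), (288, 89), (292, 89), (296, 88), (300, 90), (304, 59), (308, 59), (312, 60), (316, 60)]
```

View pics/w7.png

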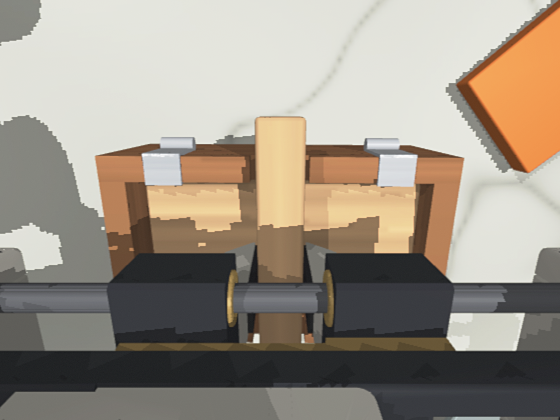

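```bash
python3 -m handwheel '[[[0.15,0,0,0],[0.1,0,0,0],[0.05,0,0,0],[0,0,0,0],[0,0,0,0]]]'
python3 -m handwheel '[[[0,0,0,0],[0,0,0,0],[0,0,0,0],[0,0,0,0],[0,0,0,0]]]' 0.45
python3 -m handwheel '[[[-1,0,0,0],[-2,0,0,0],[-4,0,0,0],[-4,0,0,0],[-4,0,0,0],[0,0,3.5,0],[0,0,3.5,0],[0,0,3.5,0]]]'
python3 -m handwheel '[[[0,0,3,0],[0,-3,0,0],[0,-3,0,0],[0,0,0,0],[0,0,0,0],[0,0,0,0]]]'
python3 - <<'E'
from h import *
mx,my,z,p=board('top','t8.png')
p,d,m=cap('wrist','w8.png');C=cloud(d,m)
cap('scene','s8.png')
a=cv2.resize(cv2.imread('pics/t8.png')[160:250,170:270],None,fx=4,fy=4,interpolation=cv2.INTER_CUBIC)
b=cv2.resize(cv2.imread('pics/s8.png')[170:260,300:400],None,fx=4,fy=4,interpolation=cv2.INTER_CUBIC)
cv2.imwrite('pics/c8.png',np.hstack([a,b]))
np.save('pics/C8.npy',C)
k=C[...,2]; print('w',np.round(k[60:110:10,260:400:6]))
togo([0,0,0])
E
```

```text
time: 11.88
tool_pos: [519.4, 172.8, 69.7]
tcp_rot: [2.409, 1.571, 2.351]
contact_force: [0.4, -0.9, -0.8]
grip_width: 21.7
time: 12.3
tool_pos: [519.5, 172.8, 69.8]
tcp_rot: [0.587, 1.571, 0.529]
contact_force: [-0.3, -0.3, 0.5]
grip_width: 41.1
time: 12.97
tool_pos: [625.6, 166.8, 222.7]
tcp_rot: [0.219, 1.567, 0.162]
contact_force: [1.1, -0.4, 0.1]
grip_width: 41.1
time: 13.47
tool_pos: [650.7, 105.3, 220.5]
tcp_rot: [0.784, 1.57, 0.726]
contact_force: [-0.1, 0.9, 0.8]
grip_width: 41.1
65 6 [58.9 60.9 61.9]
75 43 [52.8 64.7 74.2]
85 40 [65.8 69.3 75.9]
95 2 [63.8 64.7 65.6]
w [[ 43.  57.  59.  60.  60.  60.  60.  59.  59.  59.  60.  59.  58.  81.
   85.  85.  85.  85.  60.  59.  60.  59. 378.  59.]
 [ 43.  45.  60.  59.  59.  60.  59.  61.  59.  61.  59.  59.  59.  83.
   86.  85.  85.  85.  60.  60.  60.  60.  60.  59.]
 [ 47.  44.  61.  58.  61.  60.  60.  59.  60.  58.  59.  61.  59.  83.
   85.  86.  86.  86.  59.  59.  59.  59.  60.  58.]
 [ 48.  44.  72.  70.  71.  71.  42.  44.  43.  44.  43.  44.  44.  84.
   84.  87.  85.  86.  43.  43.  43.  44.  42.  43.]
 [ 68.  69.  70.  71.  72.  72.  71.  69.  70.  67.  69.  69.  61.  85.
   85.  86.  85.  86.  69.  70.  70.  69.  69.  69.]]
t 13.62 tcp [650.5 106.1 220.2] yaw 1.514 F [ 0.2 -0.1 -0.4] g 41.4
shift cm [ 21.98 -14.28 -64.36] turn None
```

View pics/c8.png

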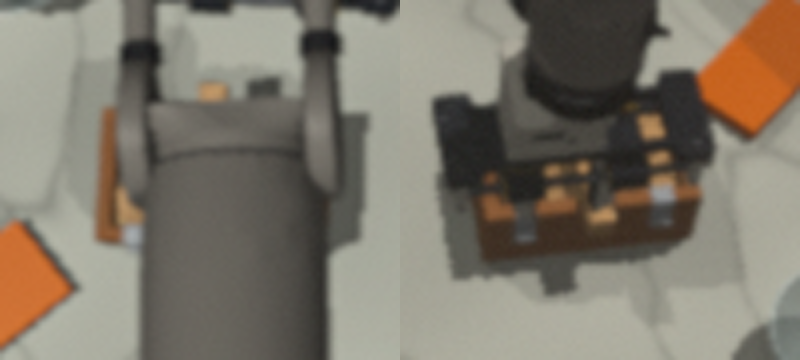

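View pics/w8.png

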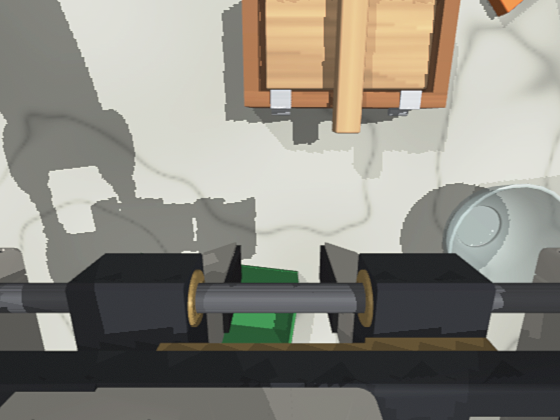

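```bash
python3 -m handwheel '[[[0,-3.5,0,0],[0,-3.5,0,0],[0,-3.5,0,0],[0,-3.5,0,0],[0,-3.5,0,0],[0,-3.5,0,0],[0,0,0,0],[0,0,0,0]]]'
python3 - <<'E'
from h import *
p,d,m=cap('top','t9.png');C=cloud(d,m);O=np.array([519.2,172.7]);a=np.radians(86.55)
q=C[...,:2]-O; mx=q@[np.cos(a),np.sin(a)]; my=q@[-np.sin(a),np.cos(a)];z=C[...,2]
for y in range(-75,80,10):
    k=(abs(mx)<9)&(abs(my-y)<5)&(z>30);print(y,k.sum(),np.median(z[k]) if k.any() else None)
k=(z>78)&(abs(mx)<60)&(abs(my)<100);print(cv2.minAreaRect(np.stack([mx[k],my[k]],1).astype(np.float32)))
for x in(-50,50):
  for y in(-25,25):
    k=(abs(mx-x)<12)&(abs(my-y)<10);print(x,y,np.median(z[k]))
cv2.imwrite('pics/t9c.png',cv2.resize(cv2.imread('pics/t9.png')[100:300,120:420],None,fx=2.6,fy=2.6,interpolation=cv2.INTER_CUBIC))
togo([0,0,0])
E
```

```text
time: 14.28
tool_pos: [638.5, -105.7, 219.8]
tcp_rot: [1.221, 1.571, 1.161]
contact_force: [0.3, 0.0, 0.7]
grip_width: 41.3
-75 6 83.61049191259247
-65 17 87.05409507865761
-55 18 86.90384003788245
-45 18 84.90953072658351
-35 18 87.71929136383937
-25 16 84.36320509326663
-15 16 88.17153417873794
-5 19 86.33148827141008
5 20 84.7205312078654
15 20 84.32765295188676
25 17 84.60436282589694
35 17 85.98090755981684
45 15 86.9426140442838
55 18 85.46828251705983
65 19 86.75923667786651
75 15 85.46992776259867
((-3.025848388671875, 1.312225341796875), (111.20104217529297, 150.02247619628906), 1.753131628036499)
-50 -25 61.27880564336101
-50 25 60.318675595906825
50 -25 59.78210417138496
50 25 60.8557906075514
t 14.33 tcp [ 638.6 -104.2  219.8] yaw 1.512 F [ 0.8 -0.2  0.1] g 41.5
shift cm [ 21.98   6.67 -64.36] turn None
```

View pics/t9c.png

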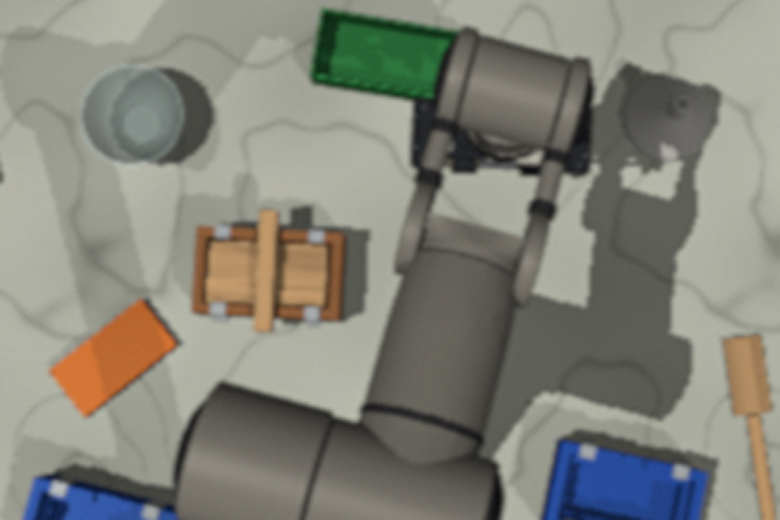

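Bar level at 86 along its length, centred to about 1–2 mm, board flat at about 60. Handing in.

```bash
python3 -c "
from plant import bot
print(bot.close_job())"
```

```text
the job is handed in; nothing more can be done
None
```

The board is seated in the wooden mold and the bar lies across it in both notches. I handed the job in at about 14.4 s of the 58 s allowed; the hand-in gives no verdict.

- **Board:** I pushed its propped end along with the two part-open fingertips until it dropped. The wrist-camera depth put its top at 59.8 mm above the counter with no tilt. After the bar was placed, the top camera read 60–61 mm near all four corners. Seated is 60 mm.
- **Bar:** I gripped it at its middle, measured the notches with the wrist camera, lowered it in and released it. Its top reads about 86 mm along its whole length (single readings 84–88 mm), which is what it should be in the notches. Lengthwise it is about 1 mm off centre.
- **Everything else:** the gripper is clear of the mold and empty. The bowl, liner, funnel, paddle and the orange and blue look-alikes were not touched. In the last picture those in view looked unmoved, though the arm hid part of the liner.

**Checks that disagreed:** early estimates of the mold's centre from the top camera differed by up to about 9 mm. I used the close wrist-camera measurement instead, and its notch and wall sizes came within about 1 mm of those given. In the last top-camera check, the fitted outline of the bar was unusable across its width (111 mm, because stray points beside the bar got in). I took its position in the notches from the wrist view and the heights.

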